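Fill up the egg cooker and switch it on

TASK

Take the clear lid off the egg cooker and stand it on the trivet, then fill every empty egg cup of the cooker with a spare egg from the egg tray, leaving the eggs that are already in the cooker where they are and any spares left over in the tray. Then put the lid back squarely on the cooker and press the switch button fully down to start it. The eggs are raw, so do not drop them or ram them into the cups, and do not disturb the mug or the salt cellar.

Things in the scene. Friction and masses are not known exactly. Their poses are not given: they have to be found in the camera images.
- cooker: Electric egg cooker, fixed: round white base 184 mm across. Origin: centre of its underside, z up. Its front (-x) has a pod 66 mm wide, 46 mm high, to 151 mm ahead of the axis, with the switch button on top. The lid stands on a ledge 68 mm above the counter round a lip 166 mm across, 7.5 mm high. Inside: six egg cups in a ring of 55 mm radius; the middle is free, 66 mm between facing eggs.
- lid: Loose clear dome lid, 180 mm across (174 inside), 0.18 to 0.29 kg, on the cooker at first. Origin: centre of its lower rim, z up; properly on, it is on the cooker's axis (4 mm play) 68 mm above the counter. Sides 28 mm high, sloping in to a flat top at 64 mm. On top a round black knob, 34 mm across from 74 to 92 mm above the origin, top at 94. Eggs in the cooker reach 42 mm above the ledge.
- trivet: Round grey plastic trivet, 196 mm across, 8 mm thick, fixed on the counter. Origin: centre of its underside.
- tray: Pulp egg tray, fixed, 252 x 108 mm: two rows of five square cells (41 mm openings) along its x, at y = -24 and +24 mm, x = -96, -48, 0, 48, 96 mm. Origin: centre of its underside. Cell rims 30 mm above the counter, bumps at cell corners to 34 mm. Spare eggs stand in the row y = -24 only, 34 mm out of it, 4 mm from each other; the other row is empty: grip along the tray's y.
- switch (a joint): Switch button travel in m: 0 up, 0.006 fully down; springs back. Round black button, 26 mm across in a 42 mm collar, on top of the cooker's pod: centre at x = -121 mm, y = 0 in the cooker's frame, top face 68 mm above the counter (collar 58 mm). Pressed straight down; fully down takes 5 N.
- mug: Yellow ceramic mug, 84 mm across, 95 mm high, beyond the work. Origin: centre of its underside. A bystander.
- salt_cellar: Glass salt cellar with a hinged steel lid, 80 mm across, 62 mm high, beyond the work. Origin: centre of its underside. A bystander.
- cup0 (a point): Egg cup 0, 0 degrees round from the cooker's +x: where a seated egg's origin lies, 8 mm above the rim. The cup is a grey collar, mouth 41 mm, 49 mm outside, rim 76 mm above the counter; an egg hangs in the rim by its lower half, its top 34 mm above it. Neighbouring eggs are 11 mm apart: grip along the ring's radius.
- cup1 (a point): Egg cup 1, 60 degrees round from the cooker's +x: where a seated egg's origin lies, 8 mm above the rim. The cup is a grey collar, mouth 41 mm, 49 mm outside, rim 76 mm above the counter; an egg hangs in the rim by its lower half, its top 34 mm above it. Neighbouring eggs are 11 mm apart: grip along the ring's radius.
- cup2 (a point): Egg cup 2, 120 degrees round from the cooker's +x: where a seated egg's origin lies, 8 mm above the rim. The cup is a grey collar, mouth 41 mm, 49 mm outside, rim 76 mm above the counter; an egg hangs in the rim by its lower half, its top 34 mm above it. Neighbouring eggs are 11 mm apart: grip along the ring's radius.
- cup3 (a point): Egg cup 3, 180 degrees round from the cooker's +x: where a seated egg's origin lies, 8 mm above the rim. The cup is a grey collar, mouth 41 mm, 49 mm outside, rim 76 mm above the counter; an egg hangs in the rim by its lower half, its top 34 mm above it. Neighbouring eggs are 11 mm apart: grip along the ring's radius.
- cup4 (a point): Egg cup 4, 240 degrees round from the cooker's +x: where a seated egg's origin lies, 8 mm above the rim. The cup is a grey collar, mouth 41 mm, 49 mm outside, rim 76 mm above the counter; an egg hangs in the rim by its lower half, its top 34 mm above it. Neighbouring eggs are 11 mm apart: grip along the ring's radius.
- cup5 (a point): Egg cup 5, 300 degrees round from the cooker's +x: where a seated egg's origin lies, 8 mm above the rim. The cup is a grey collar, mouth 41 mm, 49 mm outside, rim 76 mm above the counter; an egg hangs in the rim by its lower half, its top 34 mm above it. Neighbouring eggs are 11 mm apart: grip along the ring's radius.
- egg_c0: Raw brown egg, in the cooker at the start, if present: 44 mm wide, 58 mm tall, 60 g, standing blunt end up. Origin: on its axis at its widest circle, 32 mm above its lower tip and 26 mm below its top; 8 mm above the rim of the cup or cell it sits in.
- egg_c1: Raw brown egg, in the cooker at the start, if present: 44 mm wide, 58 mm tall, 60 g, standing blunt end up. Origin: on its axis at its widest circle, 32 mm above its lower tip and 26 mm below its top; 8 mm above the rim of the cup or cell it sits in.
- egg_c2: Raw brown egg, in the cooker at the start, if present: 44 mm wide, 58 mm tall, 60 g, standing blunt end up. Origin: on its axis at its widest circle, 32 mm above its lower tip and 26 mm below its top; 8 mm above the rim of the cup or cell it sits in.
- egg_c3: Raw brown egg, in the cooker at the start, if present: 44 mm wide, 58 mm tall, 60 g, standing blunt end up. Origin: on its axis at its widest circle, 32 mm above its lower tip and 26 mm below its top; 8 mm above the rim of the cup or cell it sits in.
- egg_c4: Raw brown egg, in the cooker at the start, if present: 44 mm wide, 58 mm tall, 60 g, standing blunt end up. Origin: on its axis at its widest circle, 32 mm above its lower tip and 26 mm below its top; 8 mm above the rim of the cup or cell it sits in.
- egg_c5: Raw brown egg, in the cooker at the start, if present: 44 mm wide, 58 mm tall, 60 g, standing blunt end up. Origin: on its axis at its widest circle, 32 mm above its lower tip and 26 mm below its top; 8 mm above the rim of the cup or cell it sits in.
- egg_s0: Raw brown egg, a spare, in the egg tray at the start: 44 mm wide, 58 mm tall, 60 g, standing blunt end up. Origin: on its axis at its widest circle, 32 mm above its lower tip and 26 mm below its top; 8 mm above the rim of the cup or cell it sits in.
- egg_s1: Raw brown egg, a spare, in the egg tray at the start: 44 mm wide, 58 mm tall, 60 g, standing blunt end up. Origin: on its axis at its widest circle, 32 mm above its lower tip and 26 mm below its top; 8 mm above the rim of the cup or cell it sits in.
- egg_s2: Raw brown egg, a spare, in the egg tray at the start: 44 mm wide, 58 mm tall, 60 g, standing blunt end up. Origin: on its axis at its widest circle, 32 mm above its lower tip and 26 mm below its top; 8 mm above the rim of the cup or cell it sits in.
- egg_s3: Raw brown egg, a spare, in the egg tray at the start: 44 mm wide, 58 mm tall, 60 g, standing blunt end up. Origin: on its axis at its widest circle, 32 mm above its lower tip and 26 mm below its top; 8 mm above the rim of the cup or cell it sits in.
- egg_s4: Raw brown egg, a spare, in the egg tray at the start: 44 mm wide, 58 mm tall, 60 g, standing blunt end up. Origin: on its axis at its widest circle, 32 mm above its lower tip and 26 mm below its top; 8 mm above the rim of the cup or cell it sits in.
Mind the look-alikes: they are no part of the job. What is shaped like the egg_s3 but pink is not meant.

How it is judged (in metres and radians):
On the way, in this order (a step that is already met when the one before it is completed fails the run):
1. the lid is off the cooker and stands, released, on the trivet (horizontal distance between lid and trivet below 0.05 m and height (world z) of lid below 0.014 m and angle between lid's own z axis and vertical below 0.1 rad and contact force between the fingers and lid below 0.2 N), for 0.2 s.
2. every cup of the cooker holds an egg (distance between any of egg_c0, egg_c1, egg_c2, egg_c3, egg_c4, egg_c5, egg_s0, egg_s1, egg_s2, egg_s3, egg_s4 and cup0 below 0.01 m and distance between any of egg_c0, egg_c1, egg_c2, egg_c3, egg_c4, egg_c5, egg_s0, egg_s1, egg_s2, egg_s3, egg_s4 and cup1 below 0.01 m and distance between any of egg_c0, egg_c1, egg_c2, egg_c3, egg_c4, egg_c5, egg_s0, egg_s1, egg_s2, egg_s3, egg_s4 and cup2 below 0.01 m and distance between any of egg_c0, egg_c1, egg_c2, egg_c3, egg_c4, egg_c5, egg_s0, egg_s1, egg_s2, egg_s3, egg_s4 and cup3 below 0.01 m and distance between any of egg_c0, egg_c1, egg_c2, egg_c3, egg_c4, egg_c5, egg_s0, egg_s1, egg_s2, egg_s3, egg_s4 and cup4 below 0.01 m and distance between any of egg_c0, egg_c1, egg_c2, egg_c3, egg_c4, egg_c5, egg_s0, egg_s1, egg_s2, egg_s3, egg_s4 and cup5 below 0.01 m), for 0.2 s.
3. the lid is back on the cooker, flat on its ledge, released (horizontal distance between lid and cooker below 0.008 m and height (world z) of lid between 0.063 and 0.073 m and angle between lid's own z axis and vertical below 0.06 rad and contact force between the fingers and lid below 0.2 N), for 0.2 s.
4. with the lid on, the switch button is pressed fully down (horizontal distance between lid and cooker below 0.008 m and height (world z) of lid between 0.063 and 0.073 m and angle between lid's own z axis and vertical below 0.06 rad and value of joint switch above 0.005 m).
At the end, for the whole second after the job is handed in: Each of the six cups holds an egg (egg's origin within 10 mm of the cup's site), every other spare is still in a cell of the tray, the lid is on the cooker (flat on its ledge, centred within 8 mm, tilted less than 0.06 rad), all at rest, the button let go (all of step 2 and (distance between egg_s0 and cup0 below 0.01 m or distance between egg_s0 and cup1 below 0.01 m or distance between egg_s0 and cup2 below 0.01 m or distance between egg_s0 and cup3 below 0.01 m or distance between egg_s0 and cup4 below 0.01 m or distance between egg_s0 and cup5 below 0.01 m or (x of egg_s0 in the frame of tray between -0.12 and 0.12 m and y of egg_s0 in the frame of tray between -0.048 and 0.048 m and z of egg_s0 in the frame of tray above 0.02 m)) and (distance between egg_s1 and cup0 below 0.01 m or distance between egg_s1 and cup1 below 0.01 m or distance between egg_s1 and cup2 below 0.01 m or distance between egg_s1 and cup3 below 0.01 m or distance between egg_s1 and cup4 below 0.01 m or distance between egg_s1 and cup5 below 0.01 m or (x of egg_s1 in the frame of tray between -0.12 and 0.12 m and y of egg_s1 in the frame of tray between -0.048 and 0.048 m and z of egg_s1 in the frame of tray above 0.02 m)) and (distance between egg_s2 and cup0 below 0.01 m or distance between egg_s2 and cup1 below 0.01 m or distance between egg_s2 and cup2 below 0.01 m or distance between egg_s2 and cup3 below 0.01 m or distance between egg_s2 and cup4 below 0.01 m or distance between egg_s2 and cup5 below 0.01 m or (x of egg_s2 in the frame of tray between -0.12 and 0.12 m and y of egg_s2 in the frame of tray between -0.048 and 0.048 m and z of egg_s2 in the frame of tray above 0.02 m)) and (distance between egg_s3 and cup0 below 0.01 m or distance between egg_s3 and cup1 below 0.01 m or distance between egg_s3 and cup2 below 0.01 m or distance between egg_s3 and cup3 below 0.01 m or distance between egg_s3 and cup4 below 0.01 m or distance between egg_s3 and cup5 below 0.01 m or (x of egg_s3 in the frame of tray between -0.12 and 0.12 m and y of egg_s3 in the frame of tray between -0.048 and 0.048 m and z of egg_s3 in the frame of tray above 0.02 m)) and (distance between egg_s4 and cup0 below 0.01 m or distance between egg_s4 and cup1 below 0.01 m or distance between egg_s4 and cup2 below 0.01 m or distance between egg_s4 and cup3 below 0.01 m or distance between egg_s4 and cup4 below 0.01 m or distance between egg_s4 and cup5 below 0.01 m or (x of egg_s4 in the frame of tray between -0.12 and 0.12 m and y of egg_s4 in the frame of tray between -0.048 and 0.048 m and z of egg_s4 in the frame of tray above 0.02 m)) and horizontal distance between lid and cooker below 0.008 m and height (world z) of lid between 0.063 and 0.073 m and angle between lid's own z axis and vertical below 0.06 rad and linear speed of lid below 0.02 m/s and value of joint switch below 0.002 m and linear speed of each of egg_c0, egg_c1, egg_c2, egg_c3, egg_c4, egg_c5, egg_s0, egg_s1, egg_s2, egg_s3, egg_s4 below 0.03 m/s); the robot touches nothing.
It fails at once if the mug or salt cellar is pushed more than 30 mm (distance of any of mug, salt_cellar from where it was at the start of the episode above 0.03 m).
It fails at once if an egg that was already in the cooker is taken out or moved more than 30 mm (distance of any of egg_c0, egg_c1, egg_c2, egg_c3, egg_c4, egg_c5 from where it was at the start of the episode above 0.03 m).
It fails at once if an egg is let fall (moves at over 0.9 m/s out of the fingers: a fall of about 4 cm) ((linear speed of egg_c0 above 0.9 m/s and contact force between the fingers and egg_c0 below 0.05 N) or (linear speed of egg_c1 above 0.9 m/s and contact force between the fingers and egg_c1 below 0.05 N) or (linear speed of egg_c2 above 0.9 m/s and contact force between the fingers and egg_c2 below 0.05 N) or (linear speed of egg_c3 above 0.9 m/s and contact force between the fingers and egg_c3 below 0.05 N) or (linear speed of egg_c4 above 0.9 m/s and contact force between the fingers and egg_c4 below 0.05 N) or (linear speed of egg_c5 above 0.9 m/s and contact force between the fingers and egg_c5 below 0.05 N) or (linear speed of egg_s0 above 0.9 m/s and contact force between the fingers and egg_s0 below 0.05 N) or (linear speed of egg_s1 above 0.9 m/s and contact force between the fingers and egg_s1 below 0.05 N) or (linear speed of egg_s2 above 0.9 m/s and contact force between the fingers and egg_s2 below 0.05 N) or (linear speed of egg_s3 above 0.9 m/s and contact force between the fingers and egg_s3 below 0.05 N) or (linear speed of egg_s4 above 0.9 m/s and contact force between the fingers and egg_s4 below 0.05 N)).
It fails at once if an egg is rammed into a cup of the cooker (over 80 N) (contact force between any of egg_c0, egg_c1, egg_c2, egg_c3, egg_c4, egg_c5, egg_s0, egg_s1, egg_s2, egg_s3, egg_s4 and cooker above 80 N).
Of egg_c0, egg_c1, egg_c2, egg_c3, egg_c4, egg_c5 only 1 to 3 are there at a start; the rules pass over those that are not, and their reading is None.
At some moment in a run one of lid may be knocked a few centimetres aside while the robot is not near it.
It also fails if it takes over 210 s, if anything falls off the work surface, if the arm or the gripper's body presses on something with over 40 N, if the wrist force passes 120 N, or if a joint passes its speed limit or range.

ROBOT

A 6-joint arm with a two-finger parallel gripper is mounted at the origin on the work surface. World frame = base frame: x ahead of the robot, y to its left, z up, the work surface at z = 0. Lengths are in m, angles in degrees, forces in N, time in s.
With the tool pointing down it reaches from about 0.3 to 0.75 m from the base axis. Payload 8.5 kg.
Tool frame: the origin (TCP) lies where the fingers leave the gripper's body, on its centre line; the fingertips stand 73 mm ahead of it and the grasp point (between the pads) lies 54 mm ahead of it; z points along the fingers, y is the line along which they close (so a half turn about z gives the same grasp; the last joint's range is limited). The gripper opens to 85 mm and grips with 20 to 120 N. Pads are 22 mm wide; open, the fingers measure 114 mm over their backs; the gripper's body (76 mm by 85 mm) begins 54 mm behind the grasp point. The pads swing forward as they close: fully open they stand 13 mm farther back than shut.
Start: joints at [-81.263, 21.807, 74.336, -0, 83.858, -12.336], TCP at [0.198, -0.513, 0.304] pointing down, gripper open.
Joint ranges: [-178.18, 178.18], [-50.72, 133.34], [12.68, 142.11], [-81.47, 261.47], [9.98, 163.14], [-165.26, 165.26]. Speed limits (degrees/s): [136.94, 136.94, 180, 180, 180, 180].

INTERFACE

Orientations are given as [roll, pitch, yaw] about the fixed x, y, z axes, in that order (R = Rz(yaw) Ry(pitch) Rx(roll)).
In Python, from cell import env, fingers, planner, readout, vision, workorder gives the robot as it stands. Calls block until the motion is done:
- env.move_to(position, orientation): joint-space move of the TCP to a pose.
- env.move_l(position, ori=None, velocity=0.15, force_limit=None): straight line of the TCP; ori=None keeps the orientation; velocity is the mean speed in m/s. With force_limit (N) it stops when the force on the tool has changed by that much, and returns True; else False.
- env.movej(angles): joint-space move.
- fingers.open_jaws() and fingers.clamp(f_grip=None): open the fingers fully, or close them until they stop; f_grip is the grip in N (None keeps the last).
- env.sleep(seconds).
- planner.ik(position, orientation): joint angles nearest the present ones, or None.
- readout.sense(): the state.
- vision.grab_frame(name): name is "scene" or "top" or "wrist"; returns the picture (400x640x3 uint8, red, green, blue); there is no depth.
- vision.camera_params(name): a dict with "intrinsics" (3x3 intrinsics, pixels), "R" (3x3) and "t" (3): a world point X has camera coordinates R X + t; the wrist camera has in their place "hand_eye" (4x4, takes a point from camera to tool coordinates, whose origin is the TCP and whose axes are the flange's). Camera axes: x right, y down, z forward; pixel columns grow to the right and rows downward; lengths in m; the calibration is good to about 2 mm. The wrist camera is an equidistant fisheye: a pixel r from the principal point sees the ray r / f radians off the axis. A picture is of the moment at which its call begins: read the wrist's pose just before it. camera_params takes no time and is no camera call.
A pose or a line that the arm cannot do raises env.IKError and nothing moves.
- workorder.sign_off(): hands the job in; it is judged then, once.
The state is a dict: "clock": time; "joints": joint angles; "dq": joint speeds; "effort": joint torques, N m; "position": TCP position; "tcp_rot": TCP orientation; "ft_force": force on the tool from outside, world axes, zero at the start; "moment": the same for the moment, N m; "grip_width": finger opening in m; "grasp_force": force on a finger pad.
Only numpy, scipy, OpenCV 4.12 (cv2) and the standard library are available. Lean on these libraries where they do the work, as an engineer would, in place of code of your own. Each camera call takes 0.05 s, during which the arm holds its last target. There are 200 camera calls.

## Working session

There is one attempt and no reset: what is moved stays moved. The work goes in short steps, each a Python script; the robot and the scene stay as the last script left them, time stands still between calls to the robot, and variables do not carry over. Pictures are saved under pics/ and viewed, at most 14 in all, crops included, and the job is handed in when it is done.

```bash
mkdir -p pics; ls; python3 - <<'E'
from cell import env, fingers, planner, readout, vision, workorder
import cv2,numpy as np
for n in ("scene","top"):
    im=vision.grab_frame(n); cv2.imwrite(f"pics/{n}0.png",im[:,:,::-1])
    p=vision.camera_params(n); print(n,{k:np.round(v,4).tolist() for k,v in p.items()})
p=vision.camera_params("wrist"); print({k:np.round(v,4).tolist() for k,v in p.items()})
print(readout.sense())
E
```

```text
pics
scene {'intrinsics': [[368.7865, 0.0, 318.0857], [0.0, 368.7865, 197.7634], [0.0, 0.0, 1.0]], 'R': [[-0.4548, 0.8905, 0.0142], [0.5423, 0.2896, -0.7887], [-0.7065, -0.351, -0.6146]], 't': [0.2604, -0.2745, 1.4235]}
top {'intrinsics': [[370.6727, 0.0, 316.1125], [0.0, 370.6727, 199.1954], [0.0, 0.0, 1.0]], 'R': [[-0.0041, -0.9999, 0.014], [-0.9953, 0.0027, -0.0968], [0.0968, -0.0144, -0.9952]], 't': [0.0158, 0.6066, 0.9551]}
{'intrinsics': [[309.7069, 0.0, 318.8274], [0.0, 309.7069, 197.618], [0.0, 0.0, 1.0]], 'hand_eye': [[0.0007, -0.9513, -0.3083, 0.0783], [1.0, 0.0004, 0.0009, -0.0004], [-0.0007, -0.3083, 0.9513, -0.0697], [0.0, 0.0, 0.0, 1.0]]}
{'clock': 0.1, 'joints': array([-8.12636880e+01,  2.18362749e+01,  7.43792566e+01,  1.17078039e-03,
        8.38584393e+01, -1.23345644e+01]), 'dq': array([-0.00722118, -0.12461401, -0.05337692, -0.16592767, -0.00902647,
        0.12363387]), 'effort': array([ 3.38226797e-03, -4.49223804e+01, -2.31655544e+01, -3.26516465e-04,
        3.59168873e-03,  4.06171438e-06]), 'position': array([ 0.19772288, -0.51304569,  0.30338827]), 'tcp_rot': array([-1.79927985e+02, -1.69386559e-02,  2.10707397e+01]), 'ft_force': array([-0.00404562,  0.34272134, -0.36221213]), 'moment': array([-0.00937597, -0.00716402, -0.00240225]), 'grasp_force': 0.0, 'grip_width': 0.08542565064259001}
```

View pics/top0.png

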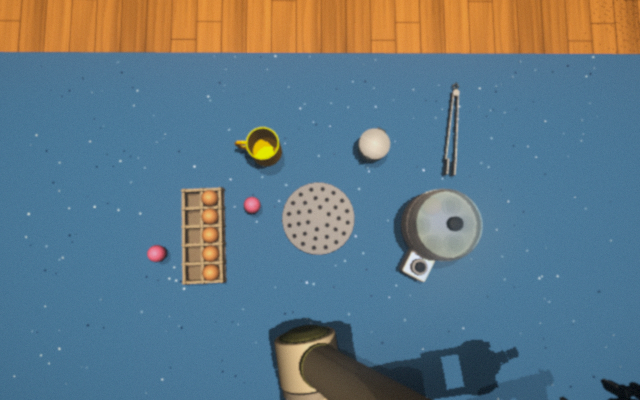

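View pics/scene0.png

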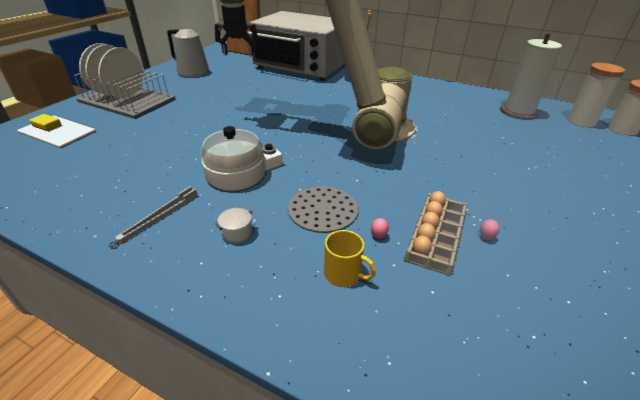

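The top view shows the cooker at (441,225) with its knob at (455,223) and button at (418,267), and the trivet at (318,218). The tray is at (203,236), with five brown eggs in its right-hand row (u≈210, v 198–272). The two pink eggs at (252,205) and (157,254) are the look-alikes to leave alone. The mug is at (262,146) and the salt cellar at (374,144).

```bash
cat > h.py <<'E'
from cell import env, fingers, planner, readout, vision, workorder
import cv2, numpy as np
from scipy.spatial.transform import Rotation as Rn
def grab(n,name=None):
    s=readout.sense(); im=vision.grab_frame(n)
    if name: cv2.imwrite(f"pics/{name}.png",im[:,:,::-1])
    return im,s
def pose(n,s=None):
    "camera->world R, origin"
    p=vision.camera_params(n)
    if n!="wrist": R=np.array(p["R"]).T; return R,-R@np.array(p["t"])
    T=np.eye(4); T[:3,:3]=Rn.from_euler("xyz",s["tcp_rot"],degrees=True).as_matrix(); T[:3,3]=s["position"]
    T=T@np.array(p["hand_eye"]); return T[:3,:3],T[:3,3]
def p2w(n,uv,z,s=None):
    K=np.array(vision.camera_params(n)["intrinsics"]); R,o=pose(n,s)
    uv=np.atleast_2d(uv).astype(float); q=(uv-K[:2,2])/K[0,0]
    if n=="wrist":
        r=np.linalg.norm(q,axis=1,keepdims=True); d=np.hstack([q/np.maximum(r,1e-9)*np.sin(r),np.cos(r)])
    else: d=np.hstack([q,np.ones((len(q),1))])
    d=d@R.T; return o+d*((z-o[2])/d[:,2])[:,None]
def w2p(n,X,s=None):
    K=np.array(vision.camera_params(n)["intrinsics"]); R,o=pose(n,s)
    c=(np.atleast_2d(X)-o)@R
    if n=="wrist":
        h=np.linalg.norm(c[:,:2],axis=1,keepdims=True); q=c[:,:2]/np.maximum(h,1e-9)*np.arctan2(h,c[:,2:])
    else: q=c[:,:2]/c[:,2:]
    return q*K[0,0]+K[:2,2]
def blobs(mask,amin=30):
    n,_,st,ce=cv2.connectedComponentsWithStats(mask.astype(np.uint8))
    return [(ce[i],st[i,4],st[i,:4]) for i in range(1,n) if st[i,4]>=amin]
def down(yaw): return [180,0,yaw]
E
python3 - <<'E'
from h import *
im,s=grab("top")
hsv=cv2.cvtColor(im,cv2.COLOR_RGB2HSV)
H,S,V=[hsv[...,i].astype(int) for i in range(3)]
print("eggs")
for c,a,b in blobs((H>=5)&(H<=16)&(S>120)&(V>120)&(np.arange(400)[:,None]>170)): print(c.round(1),a,b,p2w("top",c,0.038+.008)[0].round(4))
print("trivet/grey")
m=(S<90)&(V>80); m[:60]=0
m=cv2.morphologyEx(m.astype(np.uint8),cv2.MORPH_CLOSE,np.ones((7,7)))
for c,a,b in blobs(m,200): print(c.round(1),a,b,p2w("top",c,0.008)[0].round(4))
for n,uv,z in (("knob",(455,223),.16),("button",(419,267),.068)): print(n,p2w("top",uv,z)[0].round(4))
E
```

```text
eggs
[209.1 197.1] 178 [201 190  17  15] [0.6114 0.2924 0.046 ]
[209.2 215.7] 183 [201 208  17  17] [0.5629 0.291  0.046 ]
[209.7 234.3] 191 [202 227  17  16] [0.515  0.2885 0.046 ]
[210. 253.] 196 [202 245  17  17] [0.4672 0.2866 0.046 ]
[210.1 271.9] 199 [202 264  17  17] [0.4193 0.2853 0.046 ]
trivet/grey
[452.6 132.6] 963 [444  83  17  93] [ 0.7934 -0.3662  0.008 ]
[374.2 143.2] 844 [358 127  33  33] [ 0.7638 -0.1476  0.008 ]
[317.9 218.1] 4303 [278 182  79  73] [0.5575 0.0088 0.008 ]
[199.2 232.1] 1268 [168 186  59 104] [0.521  0.3271 0.008 ]
[440.3 230. ] 5246 [402 188  81  95] [ 0.5242 -0.3222  0.008 ]
[316.6 379.3] 2386 [276 342  93  58] [0.1399 0.0141 0.008 ]
knob [ 0.5381 -0.3035  0.16  ]
button [ 0.4308 -0.2439  0.068 ]
```

```bash
python3 - <<'E'
from h import *
for P in ([.52,-.29,.40],[.515,.30,.3],[.56,.01,.3]):
  for y in (-180,-150,-120,-90,-60,-30,0,30,60,90):
    q=planner.ik(P,down(y)); print(P,y,None if q is None else np.round(q).astype(int).tolist())
env.move_to([.50,-.29,.40],down(-30))
im,s=grab("wrist","w1"); print(s["position"],s["tcp_rot"])
for n,X in (("knob",[.538,-.3035,.162]),("btn",[.4308,-.2439,.068])): print(n,w2p("wrist",X,s))
E
```

```text
[0.52, -0.29, 0.4] -180 [-41, 24, 55, 0, 101, -131]
[0.52, -0.29, 0.4] -150 [-41, 24, 55, 0, 101, -161]
[0.52, -0.29, 0.4] -120 None
[0.52, -0.29, 0.4] -90 [-41, 24, 55, 0, 101, 139]
[0.52, -0.29, 0.4] -60 [-41, 24, 55, 0, 101, 109]
[0.52, -0.29, 0.4] -30 [-41, 24, 55, 0, 101, 79]
[0.52, -0.29, 0.4] 0 [-41, 24, 55, 0, 101, 49]
[0.52, -0.29, 0.4] 30 [-41, 24, 55, 0, 101, 19]
[0.52, -0.29, 0.4] 60 [-41, 24, 55, 0, 101, -11]
[0.52, -0.29, 0.4] 90 [-41, 24, 55, 0, 101, -41]
[0.515, 0.3, 0.3] -180 [19, 27, 67, 0, 86, -71]
[0.515, 0.3, 0.3] -150 [19, 27, 67, 0, 86, -101]
[0.515, 0.3, 0.3] -120 [19, 27, 67, 0, 86, -131]
[0.515, 0.3, 0.3] -90 [19, 27, 67, 0, 86, -161]
[0.515, 0.3, 0.3] -60 None
[0.515, 0.3, 0.3] -30 [19, 27, 67, 0, 86, 139]
[0.515, 0.3, 0.3] 0 [19, 27, 67, 0, 86, 109]
[0.515, 0.3, 0.3] 30 [19, 27, 67, 0, 86, 79]
[0.515, 0.3, 0.3] 60 [19, 27, 67, 0, 86, 49]
[0.515, 0.3, 0.3] 90 [19, 27, 67, 0, 86, 19]
[0.56, 0.01, 0.3] -180 [-11, 23, 73, 0, 84, -101]
[0.56, 0.01, 0.3] -150 [-11, 23, 73, 0, 84, -131]
[0.56, 0.01, 0.3] -120 [-11, 23, 73, 0, 84, -161]
[0.56, 0.01, 0.3] -90 None
[0.56, 0.01, 0.3] -60 [-11, 23, 73, 0, 84, 139]
[0.56, 0.01, 0.3] -30 [-11, 23, 73, 0, 84, 109]
[0.56, 0.01, 0.3] 0 [-11, 23, 73, 0, 84, 79]
[0.56, 0.01, 0.3] 30 [-11, 23, 73, 0, 84, 49]
[0.56, 0.01, 0.3] 60 [-11, 23, 73, 0, 84, 19]
[0.56, 0.01, 0.3] 90 [-11, 23, 73, 0, 84, -11]
[ 0.49962999 -0.29058315  0.3996375 ] [ 1.79997189e+02  3.96560725e-02 -3.00160910e+01]
knob [[310.28605419 139.28811719]]
btn [[314.13277647 218.86318972]]
```

View pics/w1.png

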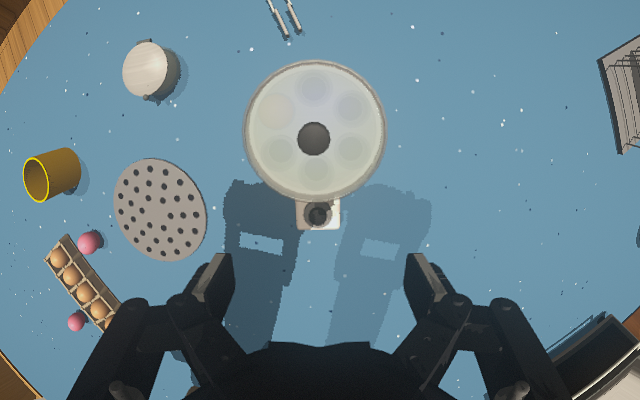

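The wrist view shows the lid centred near (315,131), the knob at (314,139), and the button and collar at (318,214) on the pod. I'll refine these numerically.

```bash
python3 - <<'E'
from h import *
env.move_to([.47,-.265,.36],down(-30)); env.sleep(.3)
im,s=grab("wrist","w2")
g=cv2.cvtColor(im,cv2.COLOR_RGB2GRAY).astype(int)
kp=w2p("wrist",[.538,-.3035,.162],s)[0]; bp=w2p("wrist",[.4308,-.2439,.068],s)[0]; print(kp,bp)
def near(m,p,r,z):
    yy,xx=np.mgrid[:400,:640]; m=m&(np.hypot(xx-p[0],yy-p[1])<r)
    for c,a,b in blobs(m,60): print(c.round(1),a,b,p2w("wrist",c,z,s)[0].round(4))
print("knob");near(g<80,kp,40,.162)
print("button");near(g<70,bp,30,.068)
print("pod");near(g>150,bp,45,.046)
c=im[int(bp[1])-110:int(bp[1])+40,int(bp[0])-90:int(bp[0])+90]
cv2.imwrite("pics/w2c.png",cv2.resize(c,None,fx=4,fy=4,interpolation=cv2.INTER_CUBIC)[:,:,::-1]); print(bp.astype(int))
E
```

```text
[317.0949736  101.89797953] [319.18592728 202.72162318]
knob
button
[322.8 200.4] 314 [313 190  21  21] [ 0.4312 -0.2493  0.068 ]
pod
[321.9 181.1] 1895 [288 158  64  59] [ 0.4479 -0.2578  0.046 ]
[319 202]
```

View pics/w2c.png

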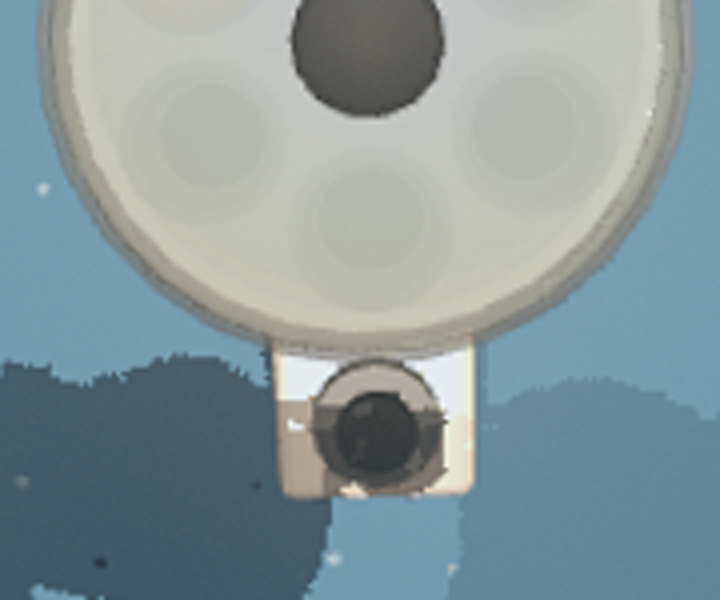

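The crop shows the knob centred at crop (368,43), which is full-image (321,102.7), and the button at (378,432), which is (323.5,200). I can see empty cups through the lid. Next I compute the pose, lift the lid, and check the trivet and tray on the way.

```bash
python3 - <<'E'
from h import *
_,s=None,readout.sense()
k=p2w("wrist",(321,102.7),.162,s)[0]; b=p2w("wrist",(323.3,200.2),.068,s)[0]
d=(k-b)[:2]; print(k,b,np.linalg.norm(d),np.degrees(np.arctan2(d[1],d[0])))
# refine knob from above
env.move_to([k[0]-.03,k[1]+.02,.36],down(-30)); env.sleep(.3)
im,s=grab("wrist","w3"); g=cv2.cvtColor(im,cv2.COLOR_RGB2GRAY).astype(int)
for z,p,t in ((.162,w2p("wrist",k,s)[0],105),(.068,w2p("wrist",b,s)[0],70)):
    yy,xx=np.mgrid[:400,:640]
    for c,a,bb in blobs((g<t)&(np.hypot(xx-p[0],yy-p[1])<35),60): print(p,c.round(1),a,bb,p2w("wrist",c,z,s)[0].round(4))
# trivet
env.move_to([.53,.01,.36],down(0)); env.sleep(.3)
im,s=grab("wrist","w4"); hsv=cv2.cvtColor(im,cv2.COLOR_RGB2HSV); S,V=hsv[...,1],hsv[...,2]
m=cv2.morphologyEx(((S<60)&(V>90)).astype(np.uint8),cv2.MORPH_CLOSE,np.ones((15,15)))
for c,a,bb in blobs(m,3000):
    cs,_=cv2.findContours(m,0,1)
    for q in cs:
        if cv2.contourArea(q)>3000:
            w=p2w("wrist",q[:,0],.008,s)[:,:2]; (cc,r)=cv2.minEnclosingCircle(w.astype(np.float32)); print("trivet",cc,r,a,bb)
E
```

```text
[ 0.53560401 -0.30582189  0.162     ] [ 0.43098489 -0.24971674  0.068     ] 0.11871371819825272 -28.20377341661428
[320.98920512 148.77570115] [320.5 146.7] 1090 [303 128  36  38] [ 0.5374 -0.3064  0.162 ]
[323.15710522 230.02531727] [321.2 229.6] 185 [313 219  19  20] [ 0.4328 -0.2479  0.068 ]
trivet (0.48793676495552063, -0.37133681774139404) 0.1784796118736267 15576 [241  67 151 139]
trivet (0.5582367181777954, 0.010995056480169296) 0.11520512402057648 15576 [241  67 151 139]
trivet (0.48793676495552063, -0.37133681774139404) 0.1784796118736267 14675 [454 102 144 152]
trivet (0.5582367181777954, 0.010995056480169296) 0.11520512402057648 14675 [454 102 144 152]
```

```bash
python3 - <<'E'
from h import *
K=[.537,-.306]
env.move_to(K+[.30],down(-30)); env.sleep(.2)
env.move_l(K+[.208],velocity=.08); s0=readout.sense(); fingers.clamp(40); s=readout.sense()
print(s0["ft_force"],s["ft_force"],s["grip_width"],s["grasp_force"],s["position"])
env.move_l(K+[.245],velocity=.04); env.move_l(K+[.32]); s=readout.sense(); print(s["grip_width"],s["ft_force"],s["clock"])
im,_=grab("top","t1")
env.move_to([.30,-.306,.32],down(-30)) if False else None
im2,_=grab("scene"); cv2.imwrite("pics/s1c.png",cv2.resize(im2[60:240,150:350],None,fx=3,fy=3,interpolation=cv2.INTER_CUBIC)[:,:,::-1])
E
```

```text
[ 0.89002091 -0.07461698  0.1214851 ] [-0.89947566 -0.64319588  2.50652297] 0.03256269323765345 39.51220013899729 [ 0.53699047 -0.30618025  0.20830535]
0.03199501877647766 [ 0.16397363  0.62101829 -2.25217563] 9.4333
```

View pics/s1c.png

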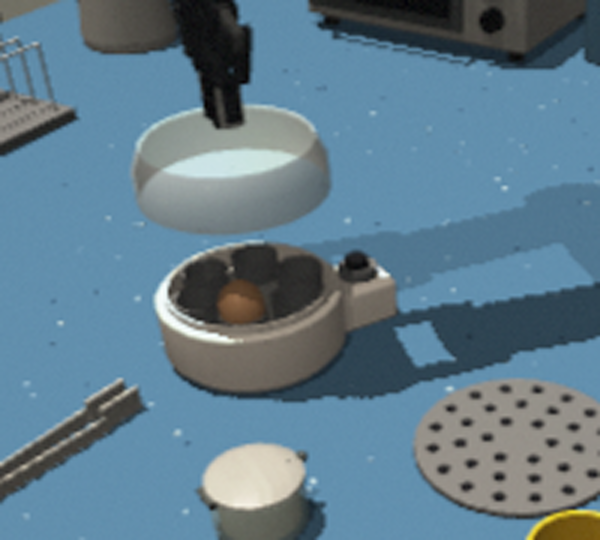

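The lid is held level, and one egg is in the cooker, so all five spares are needed. Next I set the lid on the trivet.

```bash
python3 - <<'E'
from h import *
T=[.558,.009]
env.move_to(T+[.30],down(-30)); env.sleep(.2)
env.move_l(T+[.165],velocity=.12)
print(env.move_l(T+[.144],velocity=.02,force_limit=4)); s=readout.sense(); print(s["position"],s["ft_force"])
fingers.open_jaws(); env.sleep(.3); env.move_l(T+[.30],velocity=.15); s=readout.sense(); print(s["position"],s["clock"])
env.move_to([.49,-.28,.38],down(-30)); env.sleep(.3)
im,s=grab("wrist","w5"); print(s["position"].tolist(),s["tcp_rot"].tolist())
c=w2p("wrist",[.537,-.306,.076],s)[0]; print(c)
x,y=c.astype(int); x0,y0=x-100,max(y-75,0); print(x0,y0)
cv2.imwrite("pics/w5c.png",cv2.resize(im[y0:y0+190,x0:x0+200],None,fx=3,fy=3,interpolation=cv2.INTER_CUBIC)[:,:,::-1])
E
```

```text
True
[0.5579801  0.00897944 0.14814841] [-0.48977693 -0.48437965  4.42599239]
[0.55778872 0.00900504 0.29912111] 15.05
[0.4903190623653058, -0.2793690142712762, 0.3798982943198308] [-179.99857283767284, 0.010968479880001361, -29.937669617797013]
[318.27209526 120.99654082]
218 45
```

View pics/w5c.png

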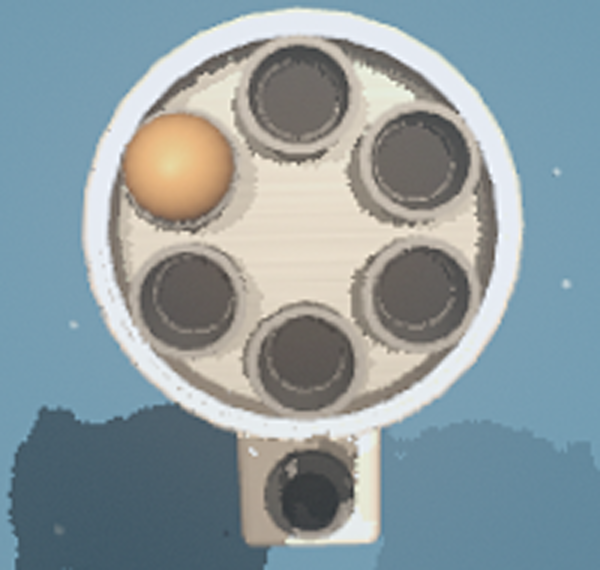

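The only egg in the cooker is at crop (179,167), in cup 1. The empty cup mouths are at crop (299,94), (418,159), (418,296), (306,361) and (188,300). Next I fit the cooker pose to these and the button, and measure the tray from close up.

```bash
python3 - <<'E'
from h import *
from scipy.optimize import least_squares
_s={"position":np.array([0.4903190623653058,-0.2793690142712762,0.3798982943198308]),"tcp_rot":np.array([-179.99857283767284,0.010968479880001361,-29.937669617797013])}
px=np.array([[299,94],[188,300],[306,361],[418,296],[418,159]])/3+[218,45]
w=p2w("wrist",px,.076,_s)[:,:2]; bt=p2w("wrist",(np.array([310,494])/3+[218,45]),.068,_s)[0,:2]
a=np.radians([0,120,180,240,300])
M=np.c_[.055*np.cos(a),.055*np.sin(a)]; M=np.r_[M,[[-.121,0]]]; W=np.r_[w,[bt]]
def f(p):
    c,s=np.cos(p[2]),np.sin(p[2]); return (M@np.array([[c,s],[-s,c]])+p[:2]-W).ravel()
r=least_squares(f,[.537,-.306,-.5]); print(r.x[:2],np.degrees(r.x[2])); print((r.fun.reshape(-1,2)*1e3).round(1))
# tray close
env.move_to([.46,.30,.34],down(0)); env.sleep(.3)
im,s=grab("wrist","w6"); hsv=cv2.cvtColor(im,cv2.COLOR_RGB2HSV)
H,S,V=[hsv[...,i].astype(int) for i in range(3)]
for c,ar,bb in blobs((H>=5)&(H<=16)&(S>100)&(V>100),300): print(c.round(1),ar,bb,p2w("wrist",c,.046,s)[0].round(4))
print(s["position"])
E
```

```text
[ 0.53727492 -0.30656809] -28.41099747501758
[[ 1.5 -0.4]
 [ 1.   0.2]
 [ 0.3  0.2]
 [ 0.8 -1.8]
 [ 0.4 -1.1]
 [-4.   2.8]]
[323.6  43.3] 797 [306  25  36  35] [0.6065 0.2941 0.046 ]
[325.   82.5] 803 [308  65  36  35] [0.5598 0.2924 0.046 ]
[326.5 121.5] 793 [310 104  35  35] [0.5139 0.2906 0.046 ]
[328.  160.1] 773 [311 143  36  35] [0.4678 0.2886 0.046 ]
[329.3 196.9] 749 [313 181  34  35] [0.4216 0.2866 0.046 ]
[0.46019177 0.2997221  0.34000049]
```

View pics/w6.png

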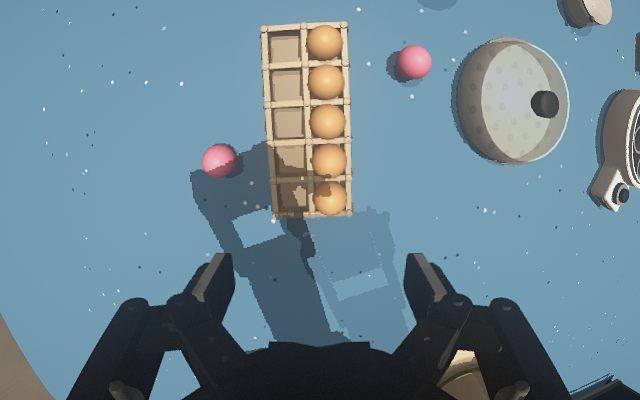

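All five spares are brown at u≈325, v 43–197, in the tray's −y row. The pink ones at (414,62) and (220,161) stand outside the tray and are not wanted. The lid is standing on the trivet at (512,101). I'll do the first egg and check it.

```bash
cat >> h.py <<'E'
C=np.array([.5373,-.3066]); CY=-28.4; E0=np.array([.514,.2900]); TY=2.2
def egg_xy(i): a=np.radians(TY); return E0+.048*(i-2)*np.array([np.cos(a),np.sin(a)])   # 0 = nearest the base
def cup_xy(k): a=np.radians(CY+60*k); return C+.055*np.array([np.cos(a),np.sin(a)])
def go(p,yaw):
    "joint move, choosing the half turn with the smaller last joint"
    qs=[q for q in (planner.ik(p,down(y)) for y in (yaw,yaw-180,yaw+180)) if q is not None]
    env.movej(min(qs,key=lambda q:abs(q[5])))
ZP=.104
def carry(i,k):
    e=egg_xy(i).tolist(); c=cup_xy(k).tolist()
    fingers.open_jaws(); go(e+[.24],TY); env.sleep(.15)
    hit=env.move_l(e+[ZP],velocity=.1,force_limit=6); fingers.clamp(25); s=readout.sense(); print("grip",hit,s["position"].round(4),s["grip_width"],s["grasp_force"])
    if not .036<s["grip_width"]<.047: return False
    env.move_l(e+[ZP+.02],velocity=.04); env.move_l(e+[.25],velocity=.15)
    go(c+[.25],CY+60*k+90); env.sleep(.2); print("held",readout.sense()["grip_width"])
    env.move_l(c+[ZP+.058],velocity=.1)
    hit=env.move_l(c+[ZP+.046],velocity=.02,force_limit=5); s=readout.sense(); print("place",hit,s["position"].round(4),s["ft_force"].round(1))
    fingers.open_jaws(); env.sleep(.2); env.move_l(c+[.25],velocity=.12); print(readout.sense()["clock"]); return True
E
python3 - <<'E'
from h import *
print(carry(0,0))
env.move_to([.49,-.28,.38],down(-30)); env.sleep(.3)
im,s=grab("wrist","w7")
cv2.imwrite("pics/w7c.png",cv2.resize(im[45:235,218:418],None,fx=3,fy=3,interpolation=cv2.INTER_CUBIC)[:,:,::-1])
E
```

```text
grip False [0.4181 0.2861 0.1041] 0.042289800442481866 25.443320274353027
held 0.042285701547354004
place True [ 0.5856 -0.3322  0.1505] [0.3 1.  2.8]
31.4333
True
```

View pics/w7c.png

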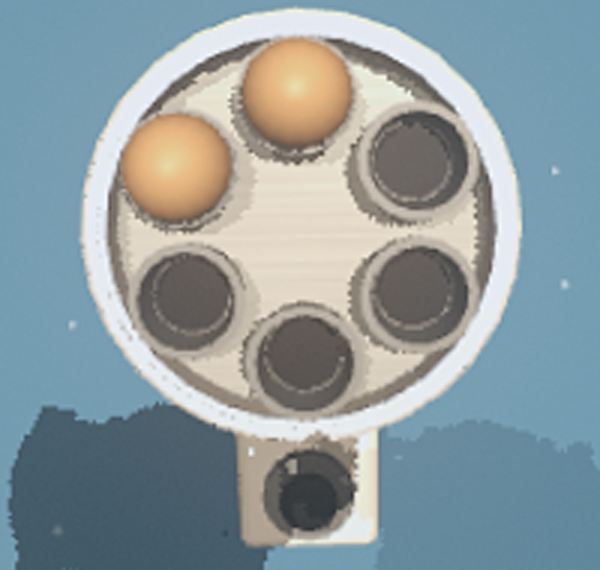

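The egg sits upright in cup 0 at crop (298,91), and it matches its neighbour. Now the other four.

```bash
python3 - <<'E'
from h import *
for i,k in ((1,5),(2,4),(3,3),(4,2)):
    if not carry(i,k): print("stop",i); break
env.move_to([.49,-.28,.38],down(-30)); env.sleep(.3)
im,s=grab("wrist","w8")
cv2.imwrite("pics/w8c.png",cv2.resize(im[45:235,218:418],None,fx=3,fy=3,interpolation=cv2.INTER_CUBIC)[:,:,::-1])
env.move_to([.53,.01,.38],down(-30)); env.sleep(.3)
im,s=grab("wrist","w9"); g=cv2.cvtColor(im,cv2.COLOR_RGB2GRAY).astype(int)
p=w2p("wrist",[.558,.009,.102],s)[0]; print(p,s["clock"])
for c,a,bb in blobs(g[:250]<105,200): print(c.round(1),a,bb,p2w("wrist",c,.102,s)[0].round(4))
E
```

```text
grip False [0.4661 0.288  0.1041] 0.04232289913839451 25.394314527511597
held 0.04252248483633514
place True [ 0.5388 -0.361   0.1504] [0.8 1.6 3. ]
45.2167
grip False [0.5141 0.2898 0.1041] 0.0424311845137567 25.344775915145874
held 0.04224878594410992
place True [ 0.4904 -0.3348  0.1505] [0.4 1.4 1.8]
57.225
grip False [0.562  0.2917 0.1042] 0.0421593624462919 25.333549976348877
held 0.04205988691770352
place True [ 0.4888 -0.2799  0.1505] [0.9 1.3 2.4]
69.0
grip False [0.61   0.2936 0.1042] 0.042422884437580625 25.328855216503143
held 0.04223579570336413
place True [ 0.5357 -0.2511  0.1504] [1.4 1.6 2.1]
80.55
[306.29405184 148.45491322] 82.9417
[10.2 15.5] 769 [ 0  0 32 48] [1.0411 0.3156 0.102 ]
[326.3   3.9] 315 [305   0  44  14] [ 0.6909 -0.0936  0.102 ]
[523.7  34.6] 1043 [484   0  73  67] [ 0.559  -0.3114  0.102 ]
[454.7  78.2] 2592 [432   8  65 147] [ 0.5478 -0.1851  0.102 ]
[479.6  37.1] 430 [469  15  30  37] [ 0.5792 -0.2427  0.102 ]
[482.1  74.2] 234 [475  54  22  35] [ 0.5372 -0.2226  0.102 ]
[136.   78.5] 1408 [116  56  46  51] [0.7476 0.1444 0.102 ]
[174.2  95.2] 1456 [148  62  46  62] [0.6965 0.1106 0.102 ]
[533.8  77.6] 339 [521  62  30  35] [ 0.5024 -0.2988  0.102 ]
[506.1  95. ] 390 [496  77  28  33] [ 0.4999 -0.2441  0.102 ]
[509.1 138. ] 236 [501 130  17  17] [ 0.4478 -0.2254  0.102 ]
[298.4 154.3] 621 [285 140  28  29] [0.5568 0.0201 0.102 ]
[164.6 205.5] 512 [145 178  42  54] [0.5913 0.205  0.102 ]
[265.  220.9] 3941 [220 187 103  63] [0.5073 0.098  0.102 ]
[138.8 208.4] 220 [130 192  19  32] [0.6087 0.2443 0.102 ]
[123.4 222.1] 215 [115 207  19  29] [0.6068 0.2831 0.102 ]
[156.4 233.3] 204 [147 221  27  24] [0.5669 0.2434 0.102 ]
[190.4 239.5] 226 [180 227  26  23] [0.5348 0.2022 0.102 ]
```

View pics/w8c.png

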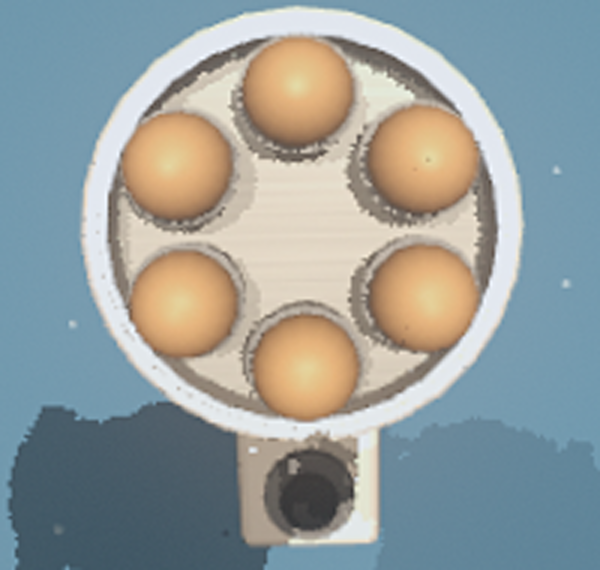

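View pics/w9.png

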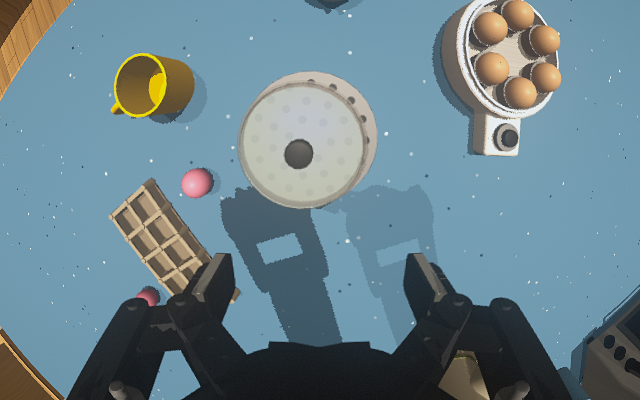

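All six cups hold upright eggs. The lid has been nudged on the trivet: its knob is at (298,154) instead of the expected (306,148). I'll triangulate the knob from two poses before gripping.

```bash
python3 - <<'E'
from h import *
L=[]
for dx,dy,yaw in ((-.05,.0,0),(-.05,-.0,60),(.03,.05,-60),(-.1,0,0)):
    env.move_to([.557+dx,.02+dy,.34],down(yaw)); env.sleep(.3)
    im,s=grab("wrist","w10_%d"%len(L)); g=cv2.cvtColor(im,cv2.COLOR_RGB2GRAY).astype(int)
    p=w2p("wrist",[.557,.020,.102],s)[0]; yy,xx=np.mgrid[:400,:640]
    B=[b for b in blobs((g<105)&(np.hypot(xx-p[0],yy-p[1])<45),200)]
    for c,a,bb in B: print(p.round(1),c.round(1),a,bb,p2w("wrist",c,.102,s)[0].round(4))
    c=max(B,key=lambda b:b[1])[0]; o=pose("wrist",s)[1]; d=p2w("wrist",c,.05,s)[0]-o; L.append((o,d/np.linalg.norm(d)))
A=sum(np.eye(3)-np.outer(d,d) for o,d in L); b=sum((np.eye(3)-np.outer(d,d))@o for o,d in L)
print("knob 3d",np.linalg.solve(A,b))
cv2.imwrite("pics/w11c.png",cv2.resize(im[20:250,180:440],None,fx=2.5,fy=2.5)[:,:,::-1])
E
```

```text
[318.5 129.3] [316.9 130.2] 766 [302 113  32  33] [0.5561 0.0215 0.102 ]
[362.1 154.2] [359.5 151.9] 810 [344 135  33  34] [0.5558 0.0234 0.102 ]
[368.5 151.3] [367.2 151.5] 806 [351 135  33  33] [0.5581 0.0208 0.102 ]
[318.8  78.9] [317.2  80.2] 785 [301  64  34  33] [0.5557 0.0215 0.102 ]
knob 3d [0.55597476 0.02153086 0.0937717 ]
```

View pics/w11c.png

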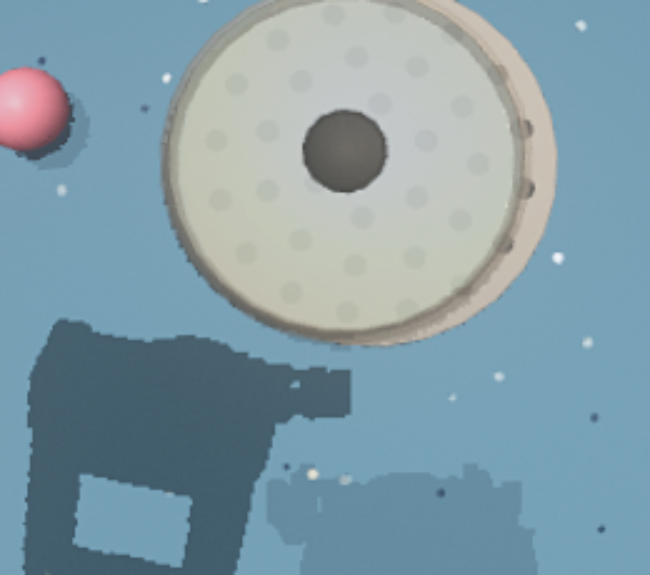

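The lid lies flat on the trivet, shifted about 12 mm towards +y, with its knob at (0.5565, 0.021). I'll pick it up and put it back on the cooker.

```bash
python3 - <<'E'
from h import *
K=[.5565,.0208]; c=C.tolist()
env.move_to(K+[.26],down(-30)); env.sleep(.2)
print(env.move_l(K+[.1485],velocity=.08,force_limit=8)); fingers.clamp(40); s=readout.sense(); print(s["position"],s["grip_width"],s["ft_force"])
env.move_l(K+[.17],velocity=.04); env.move_l(K+[.32],velocity=.15); print(readout.sense()["grip_width"])
env.move_to(c+[.32],down(-30)); env.sleep(.3)
env.move_l(c+[.228],velocity=.1); env.sleep(.2)
print(env.move_l(c+[.204],velocity=.015,force_limit=4)); s=readout.sense(); print(s["position"],s["ft_force"],s["moment"],s["clock"])
E
```

```text
False
[0.55655505 0.02066967 0.14875828] 0.032687320473305734 [-1.37011609 -1.54749658  1.94746087]
0.03256097410535715
True
[ 0.53734419 -0.30663323  0.20876312] [-0.12589692  0.5101959   4.61752933] [0.01804936 0.0453264  0.05095471] 97.625
```

It seated at exactly the expected height (0.2088 for a 68 mm ledge). I'll release, check, and press the button.

```bash
python3 - <<'E'
from h import *
c=C.tolist()
fingers.open_jaws(); env.sleep(.4); env.move_l(c+[.32],velocity=.1)
env.move_to([.49,-.28,.38],down(-30)); env.sleep(.3)
im,s=grab("wrist","w12"); cv2.imwrite("pics/w12c.png",cv2.resize(im[45:235,218:418],None,fx=3,fy=3,interpolation=cv2.INTER_CUBIC)[:,:,::-1])
g=cv2.cvtColor(im,cv2.COLOR_RGB2GRAY).astype(int); p=w2p("wrist",[*C,.162],s)[0]; yy,xx=np.mgrid[:400,:640]
for q,a,bb in blobs((g<105)&(np.hypot(xx-p[0],yy-p[1])<45),200): print(p.round(1),q.round(1),a,bb,p2w("wrist",q,.162,s)[0].round(4))
print(s["clock"])
E
```

```text
[317.7 126.6] [318.2 126.9] 937 [301 110  35  35] [ 0.5368 -0.3068  0.162 ]
100.5833
```

View pics/w12c.png

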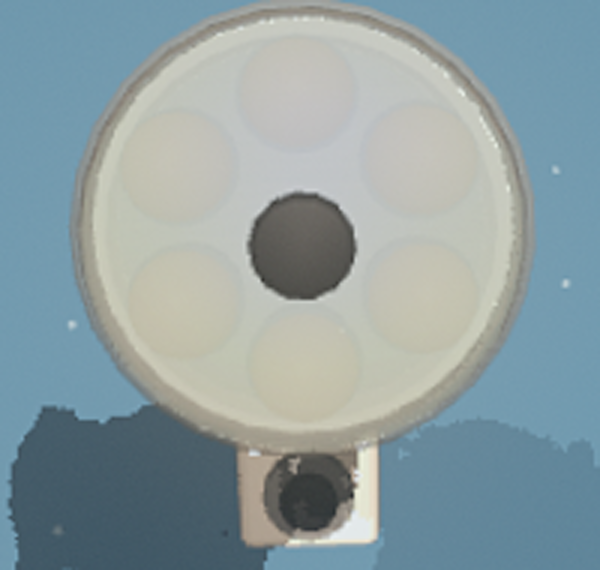

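The lid is centred to within about 1 mm, with its knob at crop (302,245). Now the button at crop (310,497).

```bash
python3 - <<'E'
from h import *
b=[.4312,-.2489]; y=CY+180
env.move_to(b+[.28],down(y-360)); fingers.clamp(20); env.sleep(.2)
env.move_l(b+[.155],velocity=.1); env.sleep(.2); print(readout.sense()["ft_force"])
h=env.move_l(b+[.130],velocity=.015,force_limit=14); s=readout.sense(); print(h,s["position"],s["ft_force"]); env.sleep(.3)
env.move_l(b+[.28],velocity=.08)
env.move_to([.30,-.30,.38],down(y-360)); env.sleep(.5)
im,_=grab("scene"); cv2.imwrite("pics/s2c.png",cv2.resize(im[100:300,160:460],None,fx=2.6,fy=2.6,interpolation=cv2.INTER_CUBIC)[:,:,::-1]); print(readout.sense()["clock"])
E
```

```text
[-0.03766691 -0.07898189  0.48570973]
True [ 0.43120453 -0.24887509  0.13463351] [-1.50717059  2.03438907  7.23979763]
110.7167
```

View pics/s2c.png

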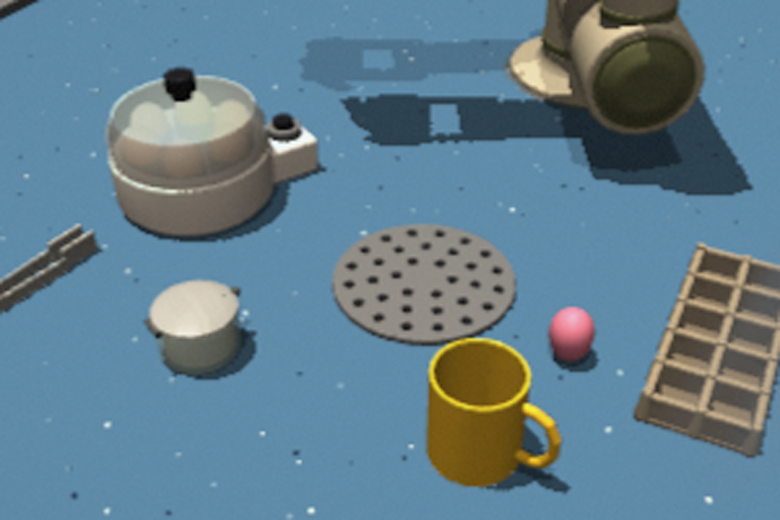

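The TCP stopped hard at 0.1346 m, putting the fingertips at 61.6 mm, so the button made its full 6 mm of travel. The lid is level, the button looks up again, and the bystanders appear undisturbed.

```bash
python3 -c "
from h import *
print(workorder.sign_off())"
```

```text
the job is handed in; nothing more can be done
None
```

The job is handed in (the sign-off gave no verdict): all five spares are in the empty cups beside the egg already there, the lid is back on the cooker within about 1 mm of centre, and the button was pressed fully down and let go.

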